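# Open the spark trap's clean-out hatch with the hook rod

### The arm

A 6-joint arm with a two-finger parallel gripper is mounted at the origin on the work surface. World frame = base frame: x ahead of the robot, y to its left, z up, the work surface at z = 0. Lengths are in m, angles in rad, forces in N, time in s.
With the tool pointing down it reaches from about 0.35 to 0.975 m from the base axis. Payload 4.9 kg.
Tool frame: the origin (TCP) lies on the front face of the gripper's body, between the roots of the fingers; the fingertips stand ctrl.tip_extent ahead of it and the grasp point (between the pads) lies 54 mm ahead of it (ctrl.tip_extent is the distance from the TCP to the fingertips, in m); z points along the fingers, y is the line along which they close (so a half turn about z gives the same grasp; the last joint's range is limited). The gripper opens to 85 mm and grips with 20 to 120 N. Pads are 22 mm wide; open, the fingers measure 114 mm over their backs; the gripper's body (76 mm by 85 mm) begins 54 mm behind the grasp point. The pads swing forward as they close: fully open they stand 13 mm farther back than shut.
Start: joints at [1.081, 0.053, 1.613, -0, 1.476, -0.119], TCP at [0.226, 0.583, 0.304] pointing down, gripper open.
Joint ranges: [-3.01, 3.01], [-1.01, 2.22], [0.06, 2.58], [-1.02, 4.17], [0.09, 2.62], [-3.14, 3.14]. Speed limits (rad/s): [2.57, 2.57, 3.14, 3.14, 3.14, 3.14].

### API

Orientations are given as a rotation vector (axis times angle).
In Python, from station import ctrl gives the robot as it stands.
- The arm moves only by the tool apply_moves, never from a script. Its argument "rows" is one flat list of numbers, 6 for each row, row after row: the shift along the tool's x, y, z normalised to -1 to 1, where 1 is 0.6 m, then the turn, a rotation vector about the tool's x, y, z normalised to -1 to 1, where 1 is 90 degrees. A call has 1 to 20 rows; each row is the pose to reach, as a shift and turn from the pose commanded when the call began, along the tool's axes at that moment; what a row does not reach only later rows make up. A row lasts 1/10 s, in which the tool goes at most 50 mm and 8.59 degrees, less where a joint would pass 70% of its speed; a pose out of reach is approached as far as the arm can. A call with a number of a shift or a turn outside -1 to 1 is refused whole. A call with a gripper value outside its range is refused whole. "grip" is the opening, from 0 (shut) to 1 (fully open), set as the call begins (left out, the last holds). The fingers move at their own pace and stop on an object; "grip_force" is the grip in N (left out, the last holds). Time passes only in rows, so rows that repeat a pose let the fingers close. It gives the time, the measured TCP pose, the force, the opening and the grip force at its end, in the units of the state.
- ctrl.get_obs(): the state, without advancing time (a new reading comes with each control period).
- ctrl.get_image(name): name is "scene" or "top" or "wrist"; returns (picture, depth): 384x512x3 uint8, blue, green, red; 384x512 float32, m along the optical axis (not along the pixel's ray), 0 where there is no reading.
- ctrl.camera_model(name): a dict with "mtx" (3x3 intrinsics, pixels), "R" (3x3) and "t" (3): a world point X has camera coordinates R X + t; the wrist camera has in their place "tool_from_camera" (4x4, takes a point from camera to tool coordinates, whose origin is the TCP and whose axes are the flange's). Camera axes: x right, y down, z forward; pixel columns grow to the right and rows downward; lengths in m; the calibration is good to about 2 mm. A picture is of the moment at which its call begins: read the wrist's pose just before it. camera_model takes no time and is no camera call.
- ctrl.finish_job(): hands the job in; it is judged then, once.
The state is a dict: "t": time; "q": joint angles; "dq": joint speeds; "effort": joint torques, N m; "tool_pos": TCP position; "tool_rot": TCP orientation; "contact_force": force on the tool from outside, world axes, zero at the start; "wrist_torque": the same for the moment, N m; "opening": finger opening in m; "grip_force": force on a finger pad.
Only numpy, scipy, OpenCV 4.12 (cv2) and the standard library are available. Lean on these libraries where they do the work, as an engineer would, in place of code of your own. Each camera call takes 0.05 s, during which the arm holds its last target. There are 200 camera calls.

### The job

Take the hook rod from its rest, put its hook through the yellow eye on the spring-closed hatch of the spark trap, and draw the hatch down gently, without wrenching it, until the red hold-open pawl drops in behind its pin and the hatch stays open by itself. Work with the rod only: the gripper and arm keep off the spark trap, and the hatch must not snap shut. Unhook the rod, lay it back in its rest the way it lay without dropping it, and leave the other things on the bench where they are.

Things in the scene. Friction and masses are not known exactly. Their poses are not given: they have to be found in the camera images.
- unit: The spark trap of the booth's fume extraction, fixed: a blue steel box (220 deep, 240 wide, 175 to 375 mm above the bench) on a round 125 mm galvanised riser duct, with an outlet duct off its back. Origin: on the bench under the riser's centre; x points into the box, away from its front, y to the left seen from the front facing it, z up. The front with the hatch faces -x, roughly across the bench; hatch and pawl belong to this body.
- hatch (a joint): The hatch: a grey plate 190 wide, 148 tall, 6 thick in the front, hinged along its lower edge; its top swings out and down. 0 = shut, growing as it opens. A spring closes it: starting it takes about 4 N at the eye square to the plate, 5 to 6 N further down. A red sprung pawl drops in behind the hatch's brass pin and holds it open; let go before that, it snaps shut.
- hatch_eye (a point): Centre of the yellow ring eye on the hatch: 20 mm clear opening, 7 mm wire, standing upright so that its hole runs sideways, parallel to the hinge. It lies 130 mm up the plate from the hinge line and 28 mm out from the plate's mid-plane (hatch axes: x into the box, y along the hole and the hinge, z up the plate; they turn with the hatch).
- hatch_hinge (a point): Middle of the hinge line, 200 mm above the bench; axes as hatch_eye. Pawl and rubber stop sit on a slotted steel plate on the box's +y side, clamped in a new place each time: the pawl drops in at a hatch angle between 0.62 and 1.08 rad (the pull dips by 1 to 2 N), the stop lies 0.04 rad (5 mm at the eye) beyond, so feel for it. Freed of the rod, the hatch then stays.
- rod: The hook rod, about 0.32 kg, balanced at its origin, which lies on its axis in the wooden handle. x runs along it to the hook end, z up and y to its left as it lies in the rest.
- rod_grip (a point): Where to hold the rod: the rod's origin, mid-width and mid-height of the handle. The handle is flat-sided, 24 wide (y), 34 tall (z), and reaches from 100 mm behind this point to 50 mm ahead of it. Held across its flat sides it can tip in the fingers under a sideways pull at the hook: grip it firmly.
- rod_hook (a point): The bend at the end of the 10 mm steel shaft, 270 mm ahead of rod_grip on the rod's axis, where the 8 mm hook leg turns off at right angles to the rod's +y side. Same axes as the rod.
- rod_tip (a point): Centre of the 11 mm ball at the end of the hook leg, 34 mm from rod_hook to the rod's +y side.
- rest: The rod's rest, fixed: a grey base 340 x 80 x 8 mm with two steel forks. Origin: on the bench under where rod_grip lies; x towards the hook end. Rear fork: 85 mm behind the origin, 36 mm clear for the handle, floor 58 mm above the bench. Front fork: 170 mm ahead, 24 mm clear for the shaft, floor 70 mm. Both flare at the top and reach to about 105 mm.
- rest_axis (a point): The point 75 mm above the rest's origin where rod_grip belongs when the rod lies in the rest, the rod's axes along the rest's. At the start the rod may lie up to 8 mm forward or back of it.
- brush: Bystander: wire brush, 260 x 26 x 40 mm, origin under its middle.
- coupon_a: Bystander: steel weld coupon, 100 x 100 x 8 mm, lying flat, origin under its middle.
- coupon_b: Bystander: a second weld coupon like coupon_a.
- flux_tin: Bystander: yellow tin with a red lid, 80 mm across, 60 mm tall, origin under its middle.
- gel_jar: Bystander: jar with a black cap, 72 mm across, 60 mm tall, origin under its middle.
- chip_hammer: Bystander: hammer, 270 mm long, lying flat.
- clamp: Bystander: red clamp, about 130 x 80 x 12 mm, lying flat.

How it is judged:
On the way, in this order (a step that is already met when the one before it is completed fails the run):
1. the rod's hook is through the hatch's eye with the hatch still shut (y of rod_tip in the frame of hatch_eye above 0.01 m and y of rod_hook in the frame of hatch_eye below 0 m and x of rod_tip in the frame of hatch_eye between -0.012 and 0.012 m and z of rod_tip in the frame of hatch_eye between -0.012 and 0.012 m and value of joint hatch below 0.15 rad), for 0.2 s.
2. the hatch is down and stays there by itself, off the hook (value of joint hatch above 0.5 rad and contact force between rod and unit below 0.1 N), for 0.3 s.
At the end, for the whole second after the job is handed in: Hatch held open by its pawl (beyond 0.5 rad, off the hook); rod lying in its rest the way it lay (grip within 30 mm along, 12 mm across and 8 mm above its place, hook within 12 mm of its height, its leg on the same side) and still (value of joint hatch above 0.5 rad and x of rod_grip in the frame of rest_axis between -0.03 and 0.03 m and y of rod_grip in the frame of rest_axis between -0.012 and 0.012 m and z of rod_grip in the frame of rest_axis below 0.008 m and z of rod_hook in the frame of rest_axis below 0.012 m and x of rod_hook in the frame of rest_axis above 0.2 m and y of rod_tip in the frame of rest_axis above 0.01 m and linear speed of rod below 0.02 m/s); the robot touches nothing.
It fails at once if the rod is forced against the spark trap or its hatch with more than 25 N (contact force between rod and unit above 25 N).
It fails at once if the gripper or arm touches the spark trap or its hatch (contact force between any of the fingers, the arm and unit above 0.5 N).
It fails at once if the hatch snaps shut (swings back faster than 1.5 rad/s) (value of joint hatch below 0.5 rad and velocity of joint hatch below -1.5 rad/s).
It fails at once if the rod is dropped: let go more than 20 mm above its place in the rest (z of rod_grip in the frame of rest_axis above 0.02 m and contact force between the fingers and rod below 0.1 N).
It fails at once if another thing on the bench is moved by more than 20 mm (distance of any of brush, coupon_a, coupon_b, flux_tin, gel_jar, chip_hammer, clamp from where it was at the start of the episode above 0.02 m).
It also fails if it takes over 72 s, if anything falls off the work surface, if the arm or the gripper's body presses on something with over 40 N, if the wrist force passes 120 N, or if a joint passes its speed limit or range.

## Working session

There is one attempt and no reset: what is moved stays moved. The work goes in short steps, Python scripts to look and compute and a tool call to move; the robot and the scene stay as the last step left them, time stands still between calls to the robot, and variables do not carry over. Pictures are saved under pics/ and viewed, at most 10 in all, crops included, and the job is handed in when it is done.

Besides the shell and the picture viewer there is one more tool, called after "Call:" as name(argument=value, ...), one argument or row to a line, values as JSON. apply_moves: Moves the arm, as the interface text tells. Its arguments: {"type":"object","properties":{"rows":{"type":"array","items":{"type":"number"}},"grip":{"type":"number"},"grip_force":{"type":"number"}},"required":["rows"]}

```bash
mkdir -p pics; ls; python3 - <<'E'
from station import ctrl
import cv2,numpy as np
o=ctrl.get_obs();print(o, ctrl.tip_extent)
for n in ("scene","top"):
    im,d=ctrl.get_image(n);cv2.imwrite(f"pics/{n}0.png",im);np.save(f"pics/{n}0.npy",d)
    m=ctrl.camera_model(n);print(n,m, -m["R"].T@m["t"])
print(ctrl.camera_model("wrist"))
E
```

```text
pics
{'t': 0.0, 'q': array([ 1.08100100e+00,  5.34233148e-02,  1.61426955e+00,  2.63711180e-05,
        1.47599363e+00, -1.18990409e-01]), 'dq': array([-0.00105336,  0.00032293,  0.00020535,  0.00105993, -0.00124248,
       -0.00116475]), 'effort': array([ 9.97898096e-04, -3.93667567e+01, -3.70180321e+01, -1.05773267e-04,
        6.84726663e-03, -1.61083699e-05]), 'tool_pos': array([0.22624973, 0.58211825, 0.30263626]), 'tool_rot': array([-0.57901113, -3.08710881,  0.00312479]), 'contact_force': array([-0.6225061 , -0.44197863, -0.29142208]), 'wrist_torque': array([0.01032946, 0.01323391, 0.0352345 ]), 'grip_force': 0.0, 'opening': 0.08519817835553559} 0.0726
scene {'mtx': array([[375.28365959,   0.        , 248.49107938],
       [  0.        , 375.28365959, 188.39431362],
       [  0.        ,   0.        ,   1.        ]]), 'R': array([[ 0.4923262 ,  0.87034511, -0.01069075],
       [ 0.68514204, -0.39507968, -0.61195787],
       [-0.53683824,  0.29395822, -0.7908181 ]]), 't': array([-0.28154303, -0.25732058,  1.69653072])} [ 1.22567473 -0.35533168  1.18116794]
top {'mtx': array([[4
[... 209 characters left out ...]
.99216494,  0.01920694, -0.12344966],
       [ 0.12361347,  0.00758463, -0.99230146]]), 't': array([0.0164118 , 0.60235313, 1.39572834])} [ 0.42540026 -0.00574715  1.45950603]
{'mtx': array([[315.67562264,   0.        , 257.72467856],
       [  0.        , 315.67562264, 189.68157735],
       [  0.        ,   0.        ,   1.        ]]), 'tool_from_camera': array([[-1.31939837e-03, -9.53343514e-01, -3.01884751e-01,
         7.79299142e-02],
       [ 9.99998581e-01, -9.41602989e-04, -1.39697483e-03,
         1.39134832e-03],
       [ 1.04754131e-03, -3.01886166e-01,  9.53343404e-01,
        -6.94331152e-02],
       [ 0.00000000e+00,  0.00000000e+00,  0.00000000e+00,
         1.00000000e+00]])}
```

View pics/scene0.png

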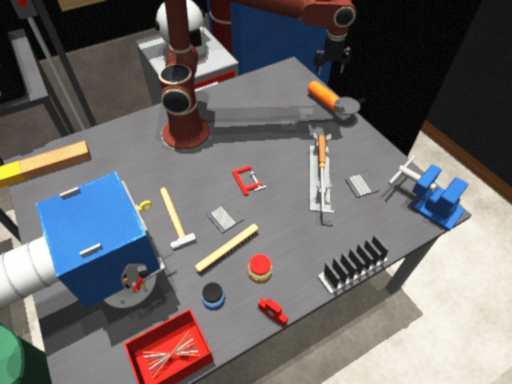

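View pics/top0.png

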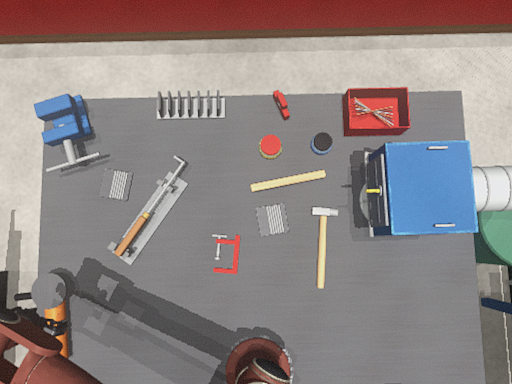

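The scene view shows the unit at bottom left, with the yellow eye at about (145,205) and the rod in its rest at (322,175). The top view shows the rod running from about (118,250) to (183,160), and the eye at about (373,190). Next I'll zoom in on both.

```bash
cat > h.py <<'E'
from station import ctrl
import cv2,numpy as np
from scipy.spatial.transform import Rotation as Ro
def px2w(cm,u,v,z=None,d=None):
    r=np.linalg.inv(cm["mtx"])@np.array([u,v,1.]);R,t=cm["R"],cm["t"];c=-R.T@t
    if d is not None: return R.T@(r*d-t)
    w=R.T@r;return c+w*(z-c[2])/w[2]
def ray(cm,u,v):
    r=np.linalg.inv(cm["mtx"])@np.array([u,v,1.]);w=cm["R"].T@r
    return -cm["R"].T@cm["t"],w/np.linalg.norm(w)
def tri(rs):
    A=sum(np.eye(3)-np.outer(w,w) for c,w in rs);b=sum((np.eye(3)-np.outer(w,w))@c for c,w in rs)
    return np.linalg.solve(A,b)
def proj(cm,X):
    p=cm["mtx"]@(cm["R"]@np.asarray(X)+cm["t"]);return p[:2]/p[2]
def wristcm(o):
    cm=ctrl.camera_model("wrist");T=np.eye(4);T[:3,:3]=Ro.from_rotvec(o["tool_rot"]).as_matrix();T[:3,3]=o["tool_pos"]
    W=np.linalg.inv(T@cm["tool_from_camera"]);return dict(mtx=cm["mtx"],R=W[:3,:3],t=W[:3,3])
E
python3 - <<'E'
from h import *
t=cv2.imread("pics/top0.png")
a=cv2.resize(t[145:270,95:195],None,fx=4,fy=4,interpolation=cv2.INTER_CUBIC)
b=cv2.resize(t[135:245,340:440],None,fx=4,fy=4,interpolation=cv2.INTER_CUBIC)
b=cv2.copyMakeBorder(b,0,60,0,0,cv2.BORDER_CONSTANT)
cv2.imwrite("pics/z.png",np.hstack([a,b]))
for n in ("top","scene"):
    im=cv2.imread(f"pics/{n}0.png");d=np.load(f"pics/{n}0.npy");cm=ctrl.camera_model(n)
    h=cv2.cvtColor(im,cv2.COLOR_BGR2HSV)
    m=cv2.inRange(h,(20,120,120),(35,255,255))
    k,l,s,c=cv2.connectedComponentsWithStats(m)
    print(n,[(c[i].round(1),s[i][4],px2w(cm,*c[i],d=np.median(d[l==i])).round(3)) for i in range(1,k) if s[i][4]>8])
    m=cv2.inRange(h,(5,130,60),(19,255,255))
    k,l,s,c=cv2.connectedComponentsWithStats(m)
    print(n,[(c[i].round(1),s[i][4],px2w(cm,*c[i],d=np.median(d[l==i])).round(3)) for i in range(1,k) if s[i][4]>30])
    m=cv2.inRange(h,(98,120,80),(115,255,255))
    k,l,s,c=cv2.connectedComponentsWithStats(m); i=1+np.argmax(s[1:,4])
    print(cv2.minAreaRect(np.argwhere((l==i)&(abs(px2w(cm,0,0,z=0)[2])<1))[:,::-1].astype(np.float32)))
E
```

```text
top [(array([372.6, 190.5]), np.int32(54), array([ 0.555, -0.32 ,  0.337])), (array([146.8, 215.2]), np.int32(9), array([0.517, 0.351, 0.085])), (array([ 52.8, 313.1]), np.int32(30), array([0.207, 0.657, 0.065]))]
top [(array([ 56.6, 312.6]), np.int32(249), array([0.207, 0.648, 0.058])), (array([ 63.3, 344.4]), np.int32(196), array([0.105, 0.626, 0.05 ]))]
((430.984130859375, 187.50051879882812), (91.7474365234375, 89.79603576660156), 88.18170166015625)
scene [(array([323.7,  90.2]), np.int32(90), array([0.137, 0.652, 0.065])), (array([  9.2, 171.5]), np.int32(342), array([-0.1  , -0.721,  0.044])), (array([321.7, 164.2]), np.int32(12), array([0.52 , 0.356, 0.085])), (array([144.6, 205.2]), np.int32(71), array([ 0.56 , -0.319,  0.337])), (array([258.1, 277.4]), np.int32(48), array([ 0.778, -0.08 ,  0.022]))]
scene [(array([322.3,  95.7]), np.int32(371), array([0.15 , 0.638, 0.048])), (array([174.3,  86.9]), np.int32(74), array([ 0.058, -0.03 ,  0.293])), (array([468.6, 160.9]), np.int32(1200), array([ 0.482,  1.724, -0.695])), (array([321.4, 149.2]), np.int32(173), array([0.459, 0.399, 0.091])), (array([ 55.2, 165. ]), np.int32(540), array([-0.061, -0.556,  0.027])), (array([170. , 354.6]), np.int32(119), array([ 0.866, -0.423,  0.049])), (array([187.1, 345.8]), np.int32(34), array([ 0.873, -0.37 ,  0.065])), (array([151.2, 352.1]), np.int32(48), array([ 0.824, -0.469,  0.022])), (array([188.9, 354.3]), np.int32(48), array([ 0.893, -0.376,  0.052])), (array([154.5, 360.8]), np.int32(36), array([ 0.853, -0.469,  0.028]))]
((86.20443725585938, 222.21878051757812), (76.09630584716797, 98.898681640625), 65.3764419555664)
```

View pics/z.png

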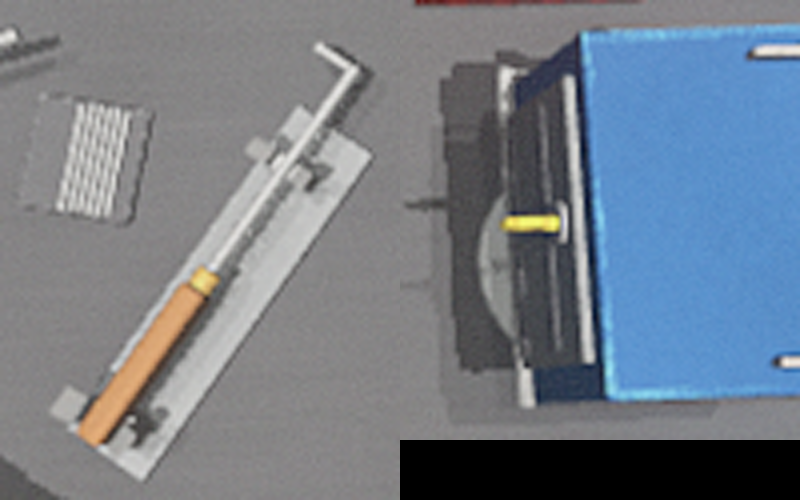

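The zoom shows the rod with its leg on the left. The hook corner is at about (183,163), the tip at (175,157) and the handle's rear end at (118,254). The box's front top edge runs from (385.8,143.8) to (391.8,235).

```bash
python3 - <<'E'
from h import *
cm=ctrl.camera_model("top");cs=ctrl.camera_model("scene")
for n,u,v,z in [("rear",118,254,.085),("ferr",146.5,214.5,.08),("hook",183,163,.078),("tip",175,156.8,.078),("boxL",385.75,143.75,.375),("boxR",391.75,235,.375),("hat1",382.5,153.75,.345),("hat2",387,225.5,.345)]:
    print(n,px2w(cm,u,v,z=z).round(4))
print("eye tri",tri([ray(cm,372.6,190.5),ray(cs,144.6,205.2)]).round(4))
a=px2w(cm,118,254,z=.085);b=px2w(cm,183,163,z=.078)
d=(b-a);print("len",np.linalg.norm(d),"yaw",np.arctan2(d[1],d[0]));print("grip",b-d/np.linalg.norm(d)*.27)
print(Ro.from_rotvec(ctrl.get_obs()["tool_rot"]).as_matrix().round(3))
im=cv2.imread("pics/top0.png");h=cv2.cvtColor(im,cv2.COLOR_BGR2HSV)
m=cv2.inRange(h[145:270,95:195],(6,90,60),(19,255,255));print(cv2.minAreaRect(np.argwhere(m)[:,::-1].astype(np.float32)+[95,145]) if 0 else cv2.minAreaRect((np.argwhere(m)[:,::-1]+[95,145]).astype(np.float32)))
E
```

```text
rear [0.3929 0.443  0.085 ]
ferr [0.5195 0.3534 0.08  ]
hook [0.6894 0.234  0.078 ]
tip [0.711  0.2609 0.078 ]
boxL [ 0.6733 -0.3501  0.375 ]
boxR [ 0.4353 -0.3518  0.375 ]
hat1 [ 0.6529 -0.3494  0.345 ]
hat2 [ 0.4606 -0.3503  0.345 ]
eye tri [ 0.5559 -0.3198  0.3321]
len 0.36283294712115116 yaw -0.6139344831427257
grip [0.46877208 0.38953467 0.08320901]
[[-0.932  0.362 -0.001]
 [ 0.362  0.932 -0.002]
 [ 0.    -0.002 -1.   ]]
((131.73472595214844, 233.43312072753906), (7.8867645263671875, 52.20145797729492), 36.52885055541992)
```

Call:
apply_moves(
  rows=[-0.492, -0.152, 0.088, 0, 0, 0.155, -0.492, -0.152, 0.088, 0, 0, 0.155, -0.492, -0.152, 0.088, 0, 0, 0.155, -0.492, -0.152, 0.088, 0, 0, 0.155, -0.492, -0.152, 0.088, 0, 0, 0.155, -0.492, -0.152, 0.088, 0, 0, 0.155, -0.492, -0.152, 0.088, 0, 0, 0.155, -0.492, -0.152, 0.088, 0, 0, 0.155, -0.492, -0.152, 0.088, 0, 0, 0.155, -0.492, -0.152, 0.088, 0, 0, 0.155],
  grip=1,
)

```text
t: 1.1
tool_pos: [0.4675, 0.3917, 0.2514]
tool_rot: [-0.947, -2.995, -0.001]
contact_force: [-0.5, 0.5, 1.0]
opening: 0.0854
grip_force: 0.0
```

```bash
python3 - <<'E'
from h import *
o=ctrl.get_obs();cm=wristcm(o);im,d=ctrl.get_image("wrist");cv2.imwrite("pics/w1.png",im);np.save("pics/w1.npy",d)
print(o["tool_pos"],o["q"].round(3))
R=Ro.from_rotvec(o["tool_rot"]).as_matrix();print(R.round(4))
h=cv2.cvtColor(im,cv2.COLOR_BGR2HSV);m=cv2.inRange(h,(6,90,60),(19,255,255))
k,l,s,c=cv2.connectedComponentsWithStats(m);i=1+np.argmax(s[1:,4])
p=np.argwhere(l==i)[:,::-1];W=np.array([px2w(cm,*q,d=d[q[1],q[0]]) for q in p])
print(s[i],W.min(0),W.max(0))
T=W[W[:,2]>np.percentile(W[:,2],90)-.004];g=T.mean(0);v=np.linalg.svd((T-g)[:,:2],full_matrices=False)[2][0]; v*=np.sign(v[0])
print("top z",np.median(T[:,2]),"c",g,"yaw",np.arctan2(v[1],v[0]))
a=(T-g)[:,:2]@v;b=(T-g)[:,:2]@[-v[1],v[0]];print(np.percentile(a,[0,1,99,100]),np.percentile(b,[1,99]))
E
```

```text
[0.46745892 0.39172217 0.25141352] [ 0.575  0.054  1.7    0.     1.387 -0.383]
[[-8.183e-01  5.748e-01 -0.000e+00]
 [ 5.748e-01  8.183e-01  6.000e-04]
 [ 3.000e-04  5.000e-04 -1.000e+00]]
[ 246   62   34  210 6228] [0.38673436 0.33357816 0.00623345] [0.56982646 0.45761613 0.32087053]
top z 0.09104624246968512 c [0.44529926 0.41194065 0.09187532] yaw -0.6179522867934852
[-0.06662559 -0.06510959  0.07836074  0.08160518] [-0.01084598  0.01096252]
```

View pics/w1.png

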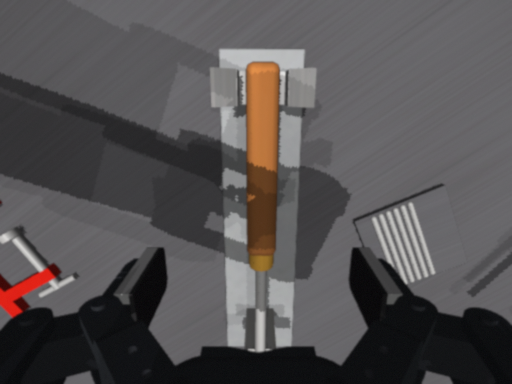

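The wrist view shows the handle from (263,62) to (262,260), centred between the fingers, with the ferrule at (262,262). I'll descend, grip, and see how it sits.

Call:
apply_moves(
  rows=[-0.0025, 0.005, 0.06, 0, 0, 0.004, -0.0025, 0.005, 0.12, 0, 0, 0.004, -0.0025, 0.005, 0.16, 0, 0, 0.004, -0.0025, 0.005, 0.18, 0, 0, 0.004, -0.0025, 0.005, 0.2, 0, 0, 0.004, -0.0025, 0.005, 0.2, 0, 0, 0.004, -0.0025, 0.005, 0.2, 0, 0, 0.004],
)

```text
t: 1.85
tool_pos: [0.4719, 0.3928, 0.1323]
tool_rot: [0.958, 2.991, 0.002]
contact_force: [0.1, 0.1, -0.6]
opening: 0.085
grip_force: 0.0
```

Call:
apply_moves(
  rows=[0, 0, 0, 0, 0, 0, 0, 0, 0, 0, 0, 0, 0, 0, 0, 0, 0, 0, 0, 0, 0, 0, 0, 0, 0, 0, 0, 0, 0, 0, 0, 0, 0, 0, 0, 0, 0, 0, 0, 0, 0, 0, 0, 0, 0, 0, 0, 0],
  grip=0,
  grip_force=120,
)

```text
t: 2.65
tool_pos: [0.4719, 0.3923, 0.1318]
tool_rot: [0.959, 2.991, 0.001]
contact_force: [0.2, -0.4, 5.8]
opening: 0.0225
grip_force: 118.0
```

Call:
apply_moves(
  rows=[0, 0, -0.03, 0, 0, 0, 0, 0, -0.08, 0, 0, 0, 0, 0, -0.14, 0, 0, 0, 0, 0, -0.2, 0, 0, 0, 0, 0, -0.26, 0, 0, 0, 0, 0, -0.3, 0, 0, 0, 0, 0, -0.333, 0, 0, 0, 0, 0, -0.333, 0, 0, 0, 0, 0, -0.333, 0, 0, 0],
)

```text
t: 3.55
tool_pos: [0.4711, 0.3918, 0.3289]
tool_rot: [-0.959, -2.99, 0.003]
contact_force: [0.4, 0.9, -4.8]
opening: 0.0225
grip_force: 117.8
```

```bash
cat >> h.py <<'E'
def target(hook,th,yaw=-np.pi/2,off=.0568):
    cx=np.array([np.cos(th)*np.cos(yaw),np.cos(th)*np.sin(yaw),np.sin(th)])
    ry=np.array([-np.sin(yaw),np.cos(yaw),0]);rz=np.cross(cx,ry)
    R=np.stack([-cx,ry,-rz],1);return np.array(hook)-.27*cx+off*rz,R
def rel(p,R):
    o=ctrl.get_obs();R0=Ro.from_rotvec(o["tool_rot"]).as_matrix()
    return (R0.T@(p-o["tool_pos"])/.6).round(4),(Ro.from_matrix(R0.T@R).as_rotvec()/(np.pi/2)).round(4)
E
python3 - <<'E'
from h import *
o=ctrl.get_obs();print(o["tool_pos"],o["contact_force"],o["wrist_torque"],o["opening"])
p,R=target([.493,-.24,.331],.4);print(p,*rel(p,R))
E
```

```text
[0.47106176 0.39183116 0.328896  ] [ 0.41691993  0.93424415 -4.7740972 ] [-0.04158174  0.05986565  0.05344399] 0.022542346609054527
[0.493      0.03080543 0.27817331] [-0.3797 -0.468   0.0853] [ 0.1193 -0.2349  0.5969]
```

Call:
apply_moves(
  rows=[-0.38, -0.468, 0.085, 0.119, -0.235, 0.597, -0.38, -0.468, 0.085, 0.119, -0.235, 0.597, -0.38, -0.468, 0.085, 0.119, -0.235, 0.597, -0.38, -0.468, 0.085, 0.119, -0.235, 0.597, -0.38, -0.468, 0.085, 0.119, -0.235, 0.597, -0.38, -0.468, 0.085, 0.119, -0.235, 0.597, -0.38, -0.468, 0.085, 0.119, -0.235, 0.597, -0.38, -0.468, 0.085, 0.119, -0.235, 0.597, -0.38, -0.468, 0.085, 0.119, -0.235, 0.597, -0.38, -0.468, 0.085, 0.119, -0.235, 0.597, -0.38, -0.468, 0.085, 0.119, -0.235, 0.597, -0.38, -0.468, 0.085, 0.119, -0.235, 0.597, -0.38, -0.468, 0.085, 0.119, -0.235, 0.597, -0.38, -0.468, 0.085, 0.119, -0.235, 0.597],
)

```text
t: 4.95
tool_pos: [0.4938, 0.0317, 0.2801]
tool_rot: [2.001, 2.002, -0.401]
contact_force: [-0.4, 0.5, -3.8]
opening: 0.0227
grip_force: 118.5
```

```bash
python3 - <<'E'
from h import *
o=ctrl.get_obs();print(o["tool_pos"],o["q"].round(3),o["contact_force"])
R=Ro.from_rotvec(o["tool_rot"]).as_matrix();print(R.round(3))
rx,ry,rz=-R[:,0],R[:,1],-R[:,2];hk=o["tool_pos"]-.0568*rz+.27*rx;tip=hk+.034*ry
out=[]
for n in ("top","scene"):
    im,d=ctrl.get_image(n);cv2.imwrite(f"pics/{n}1.png",im);np.save(f"pics/{n}1.npy",d);cm=ctrl.camera_model(n)
    ph,pt,pe=proj(cm,hk),proj(cm,tip),proj(cm,[.556,-.32,.331]);print(n,ph,pt,pe)
    c=((ph+pe)/2).astype(int);x0,y0=c-40;print("crop",x0,y0);out.append(cv2.resize(im[y0:y0+80,x0:x0+80],None,fx=5,fy=5,interpolation=cv2.INTER_CUBIC))
cv2.imwrite("pics/c1.png",np.hstack(out))
E
```

```text
[0.49379651 0.03167406 0.28009602] [ 0.076 -0.21   1.928 -0.4    1.461  0.127] [-0.44509019  0.52527105 -3.81265896]
[[ 0.     1.     0.003]
 [ 0.922  0.001 -0.388]
 [-0.388  0.003 -0.922]]
top [343.16942097 213.93873237] [342.59553693 201.26919646] [372.06054702 190.3728666 ]
crop 317 162
scene [163.009366   178.86809353] [167.38676011 186.776391  ] [144.11856934 205.4930399 ]
crop 113 152
```

View pics/c1.png

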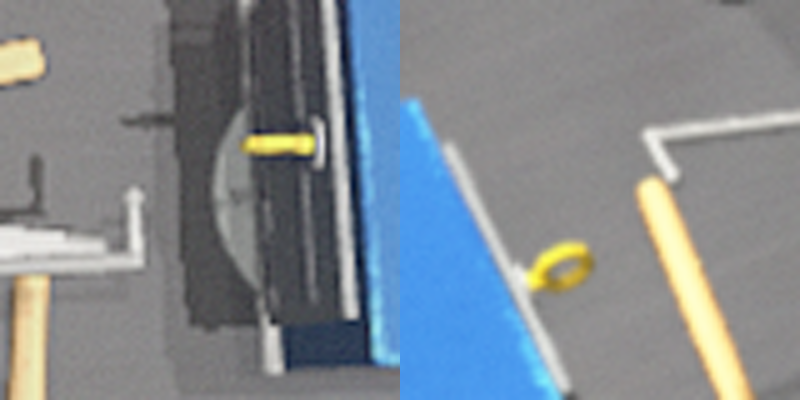

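In the crop, the top view (left) has the hook corner at (344.5,213.6), the tip at (343.8,201) and the ring centre at about (371.8,190.5). The scene view (right) has the hook at (163.4,179.4), the tip at (168,187.6) and the ring centre at about (146,205.2). All of these agree closely with the predictions.

```bash
python3 - <<'E'
from h import *
ct=ctrl.camera_model("top");cs=ctrl.camera_model("scene")
T=lambda a,b:tri([ray(ct,a[0]-.4,a[1]-.4),ray(cs,b[0]-.4,b[1]-.4)]).round(4)
o=ctrl.get_obs();R=Ro.from_rotvec(o["tool_rot"]).as_matrix();hk=o["tool_pos"]+.0568*R[:,2]-.27*R[:,0]
print("FK hook",hk,"tip",hk+.034*R[:,1])
print("hook",T((344.5,213.6),(163.4,179.4)),"tip",T((343.8,201),(168,187.6)),"eye",T((371.8,190.5),(146,205.2)))
E
```

```text
FK hook [ 0.49375642 -0.23945528  0.33243693] tip [ 0.52775629 -0.23943755  0.33253219]
hook [ 0.496  -0.2405  0.3348] tip [ 0.5299 -0.2403  0.3335] eye [ 0.5569 -0.3167  0.333 ]
```

Call:
apply_moves(
  rows=[-0.03, 0, 0.013, 0, 0, 0, -0.06, 0, 0.026, 0, 0, 0, -0.09, 0, 0.039, 0, 0, 0, -0.117, 0, 0.051, 0, 0, 0, -0.117, 0, 0.051, 0, 0, 0, -0.117, 0, 0.051, 0, 0, 0, -0.117, 0, 0.051, 0, 0, 0],
)

```text
t: 5.75
tool_pos: [0.4938, -0.0449, 0.279]
tool_rot: [2.002, 2.002, -0.401]
contact_force: [1.1, -0.5, -3.3]
opening: 0.0222
grip_force: 118.6
```

```bash
python3 - <<'E'
from h import *
o=ctrl.get_obs();print(o["tool_pos"],o["contact_force"])
out=[]
for n,x0,y0 in (("top",350,172),("scene",123,177)):
    im,d=ctrl.get_image(n);cv2.imwrite(f"pics/{n}2.png",im)
    out.append(cv2.resize(im[y0:y0+50,x0:x0+50],None,fx=8,fy=8,interpolation=cv2.INTER_CUBIC))
cv2.imwrite("pics/c2.png",np.hstack(out))
E
```

```text
[ 0.49375629 -0.0449495   0.27895392] [ 1.07994845 -0.49871553 -3.29120788]
```

View pics/c2.png

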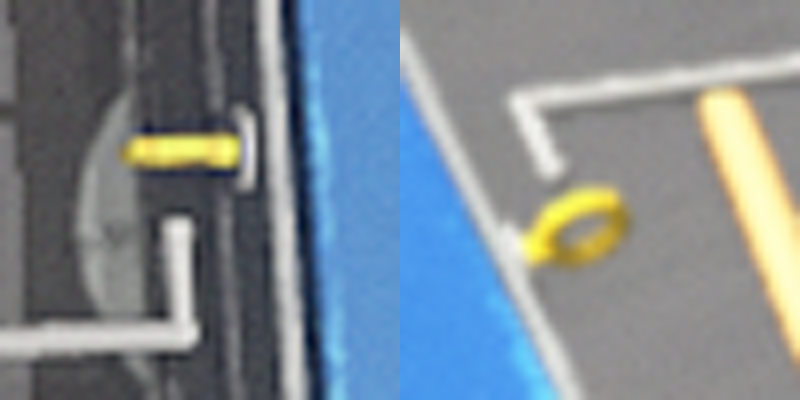

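The tip is in line with the ring in both views: in the top view the tip is at (178,222) and the ring centre at about (173,150), and in the scene view the leg's extension passes through the hole at (578,230). Inserting along tool +y.

Call:
apply_moves(
  rows=[0, 0.012, 0, 0, 0, 0, 0, 0.024, 0, 0, 0, 0, 0, 0.034, 0, 0, 0, 0, 0, 0.042, 0, 0, 0, 0, 0, 0.05, 0, 0, 0, 0],
)

```text
t: 6.35
tool_pos: [0.5243, -0.0454, 0.2789]
tool_rot: [2.002, 2.001, -0.402]
contact_force: [0.6, -0.1, -5.2]
opening: 0.0223
grip_force: 118.6
```

Call:
apply_moves(
  rows=[0, 0.008, 0, 0, 0, 0, 0, 0.016, 0, 0, 0, 0, 0, 0.025, 0, 0, 0, 0, 0, 0.025, 0, 0, 0, 0, 0, 0.025, 0, 0, 0, 0, 0, 0.025, 0, 0, 0, 0],
)

```text
t: 6.95
tool_pos: [0.5386, -0.0455, 0.279]
tool_rot: [2.002, 2.001, -0.402]
contact_force: [-0.3, -0.0, -3.2]
opening: 0.0227
grip_force: 118.6
```

```bash
python3 - <<'E'
from h import *
o=ctrl.get_obs();print(o["tool_pos"],o["contact_force"])
out=[]
for n,x0,y0 in (("top",350,172),("scene",123,177)):
    im,d=ctrl.get_image(n);cv2.imwrite(f"pics/{n}3.png",im)
    out.append(cv2.resize(im[y0:y0+50,x0:x0+50],None,fx=8,fy=8,interpolation=cv2.INTER_CUBIC))
cv2.imwrite("pics/c3.png",np.hstack(out))
E
```

```text
[ 0.53857339 -0.0454725   0.27897141] [-0.28805179 -0.01870181 -3.17154288]
```

View pics/c3.png

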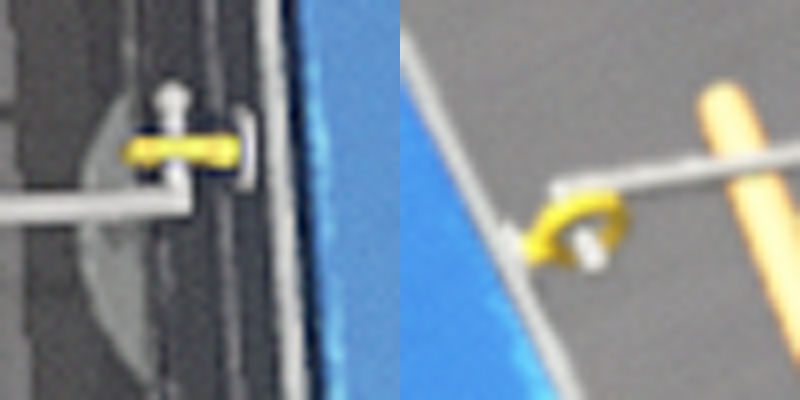

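The hook is through: in the top view the tip ball is at (172,98), past the ring at y=150, and the bend is at (180,205). Next I'll work out the arc.

```bash
cat > arc.py <<'E'
from h import *
def D(f):
    out=.028*np.cos(f)+.130*np.sin(f);up=.130*np.cos(f)-.028*np.sin(f);a=np.arctan2(28,130)
    return np.array([0,out-.028+.006*np.cos(f+a),up-.130-.006*np.sin(f+a)])
P0=np.array([.5386,-.0455,.2790]);c,s=np.cos(.4),np.sin(.4)
R=np.array([[0,1,0],[c,0,-s],[-s,0,-c]])
E
python3 - <<'E'
from arc import *
for f in np.arange(0,1.13,.03): print(round(f,2),(R.T@D(f)/.6).round(4)[[0,2]])
E
```

```text
0.0 [ 0.0098 -0.0019]
0.03 [ 0.0164 -0.0027]
0.06 [ 0.023  -0.0034]
0.09 [ 0.0297 -0.0038]
0.12 [ 0.0363 -0.0041]
0.15 [ 0.043  -0.0041]
0.18 [ 0.0496 -0.004 ]
0.21 [ 0.0563 -0.0036]
0.24 [ 0.0629 -0.0031]
0.27 [ 0.0695 -0.0023]
0.3 [ 0.0761 -0.0014]
0.33 [ 0.0827 -0.0002]
0.36 [0.0892 0.0011]
0.39 [0.0957 0.0026]
0.42 [0.1021 0.0043]
0.45 [0.1085 0.0063]
0.48 [0.1148 0.0084]
0.51 [0.121  0.0107]
0.54 [0.1272 0.0132]
0.57 [0.1333 0.0158]
0.6 [0.1393 0.0187]
0.63 [0.1453 0.0217]
0.66 [0.1511 0.0249]
0.69 [0.1568 0.0283]
0.72 [0.1625 0.0318]
0.75 [0.168  0.0355]
0.78 [0.1734 0.0394]
0.81 [0.1787 0.0435]
0.84 [0.1838 0.0477]
0.87 [0.1889 0.052 ]
0.9 [0.1938 0.0565]
0.93 [0.1986 0.0611]
0.96 [0.2032 0.0659]
0.99 [0.2077 0.0709]
1.02 [0.212  0.0759]
1.05 [0.2162 0.0811]
1.08 [0.2202 0.0864]
1.11 [0.2241 0.0918]
```

First a short pull to φ≈0.18, to check the force.

Call:
apply_moves(
  rows=[0.005, 0, -0.001, 0, 0, 0, 0.0098, 0, -0.0019, 0, 0, 0, 0.0164, 0, -0.0027, 0, 0, 0, 0.023, 0, -0.0034, 0, 0, 0, 0.0297, 0, -0.0038, 0, 0, 0, 0.0363, 0, -0.0041, 0, 0, 0, 0.043, 0, -0.0041, 0, 0, 0, 0.0496, 0, -0.004, 0, 0, 0, 0.0496, 0, -0.004, 0, 0, 0],
)

```text
t: 7.95
tool_pos: [0.5386, -0.0167, 0.2693]
tool_rot: [2.002, 2.002, -0.402]
contact_force: [-0.5, -3.5, -3.2]
opening: 0.0224
grip_force: 118.6
```

Call:
apply_moves(
  rows=[0.0067, 0, 0.0004, 0, 0, 0, 0.0133, 0, 0.0009, 0, 0, 0, 0.0199, 0, 0.0017, 0, 0, 0, 0.0265, 0, 0.0026, 0, 0, 0, 0.0331, 0, 0.0038, 0, 0, 0, 0.0396, 0, 0.0051, 0, 0, 0, 0.0461, 0, 0.0066, 0, 0, 0, 0.0525, 0, 0.0083, 0, 0, 0, 0.0589, 0, 0.0103, 0, 0, 0, 0.0652, 0, 0.0124, 0, 0, 0, 0.0714, 0, 0.0147, 0, 0, 0, 0.0776, 0, 0.0172, 0, 0, 0, 0.0837, 0, 0.0198, 0, 0, 0, 0.0837, 0, 0.0198, 0, 0, 0],
)

```text
t: 9.35
tool_pos: [0.5386, 0.0247, 0.239]
tool_rot: [2.002, 2.001, -0.403]
contact_force: [-0.9, -3.4, -2.1]
opening: 0.0227
grip_force: 118.6
```

```bash
python3 - <<'E'
from arc import *
o=ctrl.get_obs();print(o["tool_pos"],o["contact_force"],o["wrist_torque"])
im,d=ctrl.get_image("top");cv2.imwrite("pics/top4.png",im);im2,d2=ctrl.get_image("scene")
for n,i,dd in(("top",im,d),("scene",im2,d2)):
    m=cv2.inRange(cv2.cvtColor(i,cv2.COLOR_BGR2HSV),(20,120,120),(35,255,255));k,l,s,c=cv2.connectedComponentsWithStats(m)
    print(n,[(c[j].round(1),s[j][4],px2w(ctrl.camera_model(n),*c[j],d=np.median(dd[l==j])).round(3)) for j in range(1,k) if s[j][4]>8])
print("tcp-based hook",P0*0+[.5569,-.3167,.331]+ (o["tool_pos"]-P0))
E
```

```text
[0.53864933 0.02466241 0.23896066] [-0.88470685 -3.36030061 -2.09518651] [-0.26769118 -0.02361404 -0.31153675]
top [(array([268., 157.]), np.int32(15), array([ 0.718, -0.052,  0.01 ])), (array([344.1, 192.5]), np.int32(32), array([ 0.554, -0.25 ,  0.308])), (array([270.3, 202.6]), np.int32(25), array([ 0.538, -0.049,  0.218])), (array([ 53.5, 334. ]), np.int32(160), array([0.141, 0.653, 0.064]))]
scene [(array([324.2,  90.8]), np.int32(106), array([0.141, 0.653, 0.065])), (array([  9.3, 171.4]), np.int32(337), array([-0.101, -0.721,  0.043])), (array([229.7, 188.2]), np.int32(20), array([ 0.542, -0.05 ,  0.219])), (array([171.4, 200.4]), np.int32(17), array([ 0.559, -0.244,  0.307])), (array([257.9, 277.4]), np.int32(48), array([ 0.778, -0.08 ,  0.022]))]
tcp-based hook [ 0.55694933 -0.24653759  0.29096066]
```

```bash
python3 - <<'E'
from arc import *
b=R.T@D(.57)/.6
for f in np.arange(.57,1.16,.02): print(round(f,2),(R.T@D(f)/.6-b).round(4)[[0,2]],"dir",round(np.cos(f+.212),2),round(-np.sin(f+.212),2))
E
```

```text
0.57 [0. 0.] dir 0.71 -0.7
0.59 [0.004  0.0019] dir 0.7 -0.72
0.61 [0.008  0.0038] dir 0.68 -0.73
0.63 [0.0119 0.0059] dir 0.67 -0.75
0.65 [0.0158 0.008 ] dir 0.65 -0.76
0.67 [0.0197 0.0102] dir 0.64 -0.77
0.69 [0.0235 0.0125] dir 0.62 -0.78
0.71 [0.0273 0.0148] dir 0.6 -0.8
0.73 [0.031  0.0172] dir 0.59 -0.81
0.75 [0.0347 0.0197] dir 0.57 -0.82
0.77 [0.0383 0.0223] dir 0.56 -0.83
0.79 [0.0418 0.0249] dir 0.54 -0.84
0.81 [0.0454 0.0276] dir 0.52 -0.85
0.83 [0.0488 0.0304] dir 0.5 -0.86
0.85 [0.0522 0.0333] dir 0.49 -0.87
0.87 [0.0556 0.0362] dir 0.47 -0.88
0.89 [0.0589 0.0392] dir 0.45 -0.89
0.91 [0.0621 0.0422] dir 0.43 -0.9
0.93 [0.0652 0.0453] dir 0.42 -0.91
0.95 [0.0683 0.0485] dir 0.4 -0.92
0.97 [0.0714 0.0517] dir 0.38 -0.93
0.99 [0.0743 0.055 ] dir 0.36 -0.93
1.01 [0.0772 0.0584] dir 0.34 -0.94
1.03 [0.0801 0.0618] dir 0.32 -0.95
1.05 [0.0829 0.0653] dir 0.3 -0.95
1.07 [0.0856 0.0688] dir 0.28 -0.96
1.09 [0.0882 0.0724] dir 0.27 -0.96
1.11 [0.0907 0.076 ] dir 0.25 -0.97
1.13 [0.0932 0.0797] dir 0.23 -0.97
1.15 [0.0956 0.0834] dir 0.21 -0.98
```

Call:
apply_moves(
  rows=[0.004, 0, 0.002, 0, 0, 0, 0.004, 0, 0.002, 0, 0, 0, 0.004, 0, 0.002, 0, 0, 0],
)

```text
t: 9.75
tool_pos: [0.5389, 0.0262, 0.2375]
tool_rot: [2.002, 2.001, -0.402]
contact_force: [-0.5, -4.2, -0.4]
opening: 0.0227
grip_force: 118.6
```

Call:
apply_moves(
  rows=[0.004, 0, 0.002, 0, 0, 0, 0.004, 0, 0.002, 0, 0, 0, 0.004, 0, 0.002, 0, 0, 0],
)

```text
t: 10.05
tool_pos: [0.5389, 0.028, 0.2354]
tool_rot: [2.002, 2.001, -0.402]
contact_force: [-1.0, -3.9, -1.4]
opening: 0.0225
grip_force: 118.6
```

Call:
apply_moves(
  rows=[0.004, 0, 0.002, 0, 0, 0, 0.004, 0, 0.002, 0, 0, 0, 0.004, 0, 0.002, 0, 0, 0],
)

```text
t: 10.35
tool_pos: [0.5389, 0.0298, 0.2333]
tool_rot: [2.002, 2.001, -0.402]
contact_force: [-1.6, -4.4, -1.4]
opening: 0.0222
grip_force: 118.6
```

Call:
apply_moves(
  rows=[0.004, 0, 0.0021, 0, 0, 0, 0.004, 0, 0.0021, 0, 0, 0, 0.004, 0, 0.0021, 0, 0, 0],
)

```text
t: 10.65
tool_pos: [0.5388, 0.0315, 0.2312]
tool_rot: [2.002, 2.001, -0.402]
contact_force: [-1.0, -4.4, -2.5]
opening: 0.0226
grip_force: 118.6
```

Call:
apply_moves(
  rows=[0.0039, 0, 0.0022, 0, 0, 0, 0.0039, 0, 0.0022, 0, 0, 0, 0.0039, 0, 0.0022, 0, 0, 0],
)

```text
t: 10.95
tool_pos: [0.5388, 0.0332, 0.229]
tool_rot: [2.002, 2.001, -0.401]
contact_force: [-1.2, -4.6, -1.5]
opening: 0.0226
grip_force: 118.6
```

Call:
apply_moves(
  rows=[0.0038, 0, 0.0023, 0, 0, 0, 0.0038, 0, 0.0023, 0, 0, 0, 0.0038, 0, 0.0023, 0, 0, 0],
)

```text
t: 11.25
tool_pos: [0.5389, 0.0348, 0.2269]
tool_rot: [2.002, 2.001, -0.401]
contact_force: [-0.7, -4.0, -1.0]
opening: 0.0225
grip_force: 118.7
```

Call:
apply_moves(
  rows=[0.0038, 0, 0.0023, 0, 0, 0, 0.0038, 0, 0.0023, 0, 0, 0, 0.0038, 0, 0.0023, 0, 0, 0],
)

```text
t: 11.55
tool_pos: [0.5388, 0.0365, 0.2246]
tool_rot: [2.002, 2.001, -0.401]
contact_force: [-1.1, -3.6, -2.2]
opening: 0.0225
grip_force: 118.7
```

Call:
apply_moves(
  rows=[0.0037, 0, 0.0024, 0, 0, 0, 0.0037, 0, 0.0024, 0, 0, 0, 0.0037, 0, 0.0024, 0, 0, 0],
)

```text
t: 11.85
tool_pos: [0.5388, 0.0378, 0.2224]
tool_rot: [2.002, 2.001, -0.402]
contact_force: [-1.8, -3.6, -1.2]
opening: 0.0225
grip_force: 118.7
```

Call:
apply_moves(
  rows=[0.0037, 0, 0.0025, 0, 0, 0, 0.0037, 0, 0.0025, 0, 0, 0, 0.0037, 0, 0.0025, 0, 0, 0],
)

```text
t: 12.15
tool_pos: [0.5389, 0.0392, 0.2202]
tool_rot: [2.002, 2.001, -0.402]
contact_force: [-0.9, -4.6, -0.3]
opening: 0.0222
grip_force: 118.7
```

Call:
apply_moves(
  rows=[0.0036, 0, 0.0026, 0, 0, 0, 0.0036, 0, 0.0026, 0, 0, 0, 0.0036, 0, 0.0026, 0, 0, 0],
)

```text
t: 12.45
tool_pos: [0.5389, 0.0406, 0.218]
tool_rot: [2.002, 2.001, -0.402]
contact_force: [-1.2, -4.4, -1.5]
opening: 0.0227
grip_force: 118.7
```

Call:
apply_moves(
  rows=[0.0036, 0, 0.0026, 0, 0, 0, 0.0036, 0, 0.0026, 0, 0, 0, 0.0036, 0, 0.0026, 0, 0, 0],
)

```text
t: 12.75
tool_pos: [0.5392, 0.0414, 0.2163]
tool_rot: [2.001, 1.999, -0.403]
contact_force: [-0.8, -7.3, -0.1]
opening: 0.0226
grip_force: 118.7
```

Call:
apply_moves(
  rows=[0.0035, 0, 0.0027, 0, 0, 0, 0.0035, 0, 0.0027, 0, 0, 0, 0.0035, 0, 0.0027, 0, 0, 0],
)

```text
t: 13.05
tool_pos: [0.5395, 0.0415, 0.2149]
tool_rot: [1.999, 1.996, -0.405]
contact_force: [-1.0, -11.5, 3.0]
opening: 0.0224
grip_force: 118.7
```

The force has risen clearly, so that's the stop. Easing back slowly while watching whether the pull fades.

Call:
apply_moves(
  rows=[-0.003, 0, -0.0022, 0, 0, 0, -0.006, 0, -0.0045, 0, 0, 0, -0.006, 0, -0.0045, 0, 0, 0],
)

```text
t: 13.35
tool_pos: [0.5391, 0.0409, 0.2178]
tool_rot: [2.002, 2.0, -0.401]
contact_force: [-0.7, -4.8, -0.1]
opening: 0.0226
grip_force: 118.8
```

Call:
apply_moves(
  rows=[-0.003, 0, -0.0021, 0, 0, 0, -0.006, 0, -0.0042, 0, 0, 0, -0.006, 0, -0.0042, 0, 0, 0, -0.006, 0, -0.0042, 0, 0, 0],
)

```text
t: 13.75
tool_pos: [0.5389, 0.0387, 0.2211]
tool_rot: [2.002, 2.001, -0.402]
contact_force: [0.1, -4.4, -1.4]
opening: 0.0224
grip_force: 118.8
```

```bash
python3 - <<'E'
from arc import *
F=[]
for i in range(4):
    im,d=ctrl.get_image("scene");o=ctrl.get_obs();F.append(o["contact_force"])
print(np.mean(F,0),o["tool_pos"])
E
```

```text
[-0.53191091 -4.14993255 -0.4908347 ] [0.53889047 0.03871833 0.22092268]
```

Call:
apply_moves(
  rows=[-0.002, 0, -0.0013, 0, 0, 0, -0.004, 0, -0.0026, 0, 0, 0, -0.004, 0, -0.0026, 0, 0, 0, -0.004, 0, -0.0026, 0, 0, 0],
)

```text
t: 14.35
tool_pos: [0.5388, 0.0375, 0.2231]
tool_rot: [2.002, 2.002, -0.401]
contact_force: [-0.7, -1.4, -2.1]
opening: 0.0225
grip_force: 118.8
```

Call:
apply_moves(
  rows=[-0.002, 0, -0.0012, 0, 0, 0, -0.004, 0, -0.0025, 0, 0, 0, -0.004, 0, -0.0025, 0, 0, 0, -0.004, 0, -0.0025, 0, 0, 0],
)

```text
t: 14.75
tool_pos: [0.5388, 0.0356, 0.2255]
tool_rot: [2.002, 2.001, -0.401]
contact_force: [0.0, 0.1, -4.1]
opening: 0.0225
grip_force: 118.7
```

The pull is gone, so the hatch is latched. Now centring in the ring and withdrawing sideways.

Call:
apply_moves(
  rows=[-0.002, 0, -0.0013, 0, 0, 0, -0.002, -0.01, -0.0013, 0, 0, 0, -0.002, -0.02, -0.0013, 0, 0, 0, -0.002, -0.03, -0.0013, 0, 0, 0, -0.002, -0.03, -0.0013, 0, 0, 0],
)

```text
t: 15.25
tool_pos: [0.5199, 0.0347, 0.2266]
tool_rot: [2.002, 2.001, -0.402]
contact_force: [0.1, 0.4, -3.4]
opening: 0.0224
grip_force: 118.7
```

Call:
apply_moves(
  rows=[0, -0.01, 0, 0, 0, 0, 0, -0.02, 0, 0, 0, 0, 0, -0.03, 0, 0, 0, 0, 0, -0.045, 0, 0, 0, 0, 0, -0.06, 0, 0, 0, 0, 0, -0.075, 0, 0, 0, 0, 0, -0.075, 0, 0, 0, 0],
)

```text
t: 15.95
tool_pos: [0.4747, 0.0347, 0.2264]
tool_rot: [2.002, 2.001, -0.402]
contact_force: [-0.4, -1.5, -3.9]
opening: 0.0225
grip_force: 118.7
```

```bash
python3 - <<'E'
from h import *
o=ctrl.get_obs();print(o["tool_pos"],o["contact_force"])
R=Ro.from_rotvec(o["tool_rot"]).as_matrix();hk=o["tool_pos"]+.0568*R[:,2]-.27*R[:,0]
out=[]
for n in ("top","scene"):
    im,d=ctrl.get_image(n);cv2.imwrite(f"pics/{n}5.png",im);cm=ctrl.camera_model(n)
    p=proj(cm,hk);x0,y0=p.astype(int)-40;print(n,p,x0,y0)
    out.append(cv2.resize(im[y0:y0+80,x0:x0+80],None,fx=5,fy=5,interpolation=cv2.INTER_CUBIC))
cv2.imwrite("pics/c5.png",np.hstack(out))
E
```

```text
[0.47466777 0.03474377 0.22640219] [-0.41039166 -1.53925798 -3.91730608]
top [338.44522595 222.12078576] 298 182
scene [164.95310782 185.30201587] 124 145
```

View pics/c5.png

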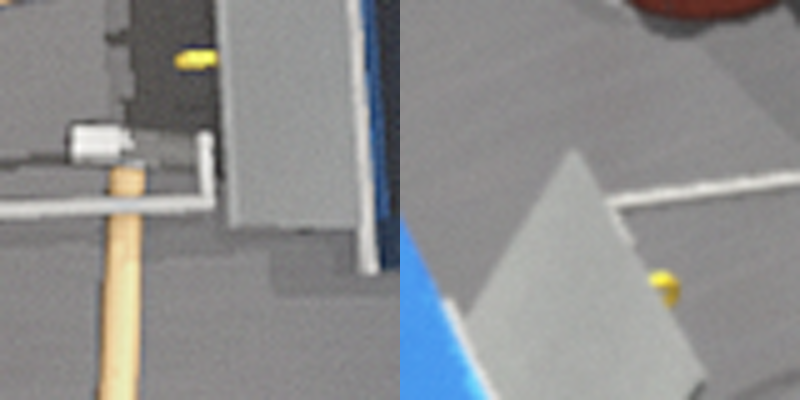

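The hatch stays open with the hook clear of the eye: the tip is at (205,137) in the crop and the eye at (195,58). Retreating.

Call:
apply_moves(
  rows=[0.05, 0, -0.021, 0, 0, 0, 0.1, 0, -0.042, 0, 0, 0, 0.154, 0, -0.065, 0, 0, 0, 0.154, 0, -0.065, 0, 0, 0, 0.154, 0, -0.065, 0, 0, 0],
)

```text
t: 16.55
tool_pos: [0.4762, 0.1356, 0.2268]
tool_rot: [2.0, 2.002, -0.401]
contact_force: [0.0, -0.1, -3.4]
opening: 0.0225
grip_force: 118.9
```

```bash
python3 - <<'E'
from h import *
R=Ro.from_rotvec([-0.959,-2.991,0.0]).as_matrix()
print(ctrl.get_obs()["tool_pos"],*rel(np.array([.4719,.3923,.329]),R))
E
```

```text
[0.47621236 0.13561703 0.22681831] [ 0.3281 -0.006  -0.3231] [-0.1185  0.2357 -0.596 ]
```

Call:
apply_moves(
  rows=[0.11, -0.002, -0.14, 0, 0, 0, 0.22, -0.004, -0.24, -0.03, 0.06, -0.15, 0.328, -0.006, -0.323, -0.06, 0.12, -0.3, 0.328, -0.006, -0.323, -0.09, 0.18, -0.45, 0.328, -0.006, -0.323, -0.1185, 0.2357, -0.596, 0.328, -0.006, -0.323, -0.1185, 0.2357, -0.596, 0.328, -0.006, -0.323, -0.1185, 0.2357, -0.596, 0.328, -0.006, -0.323, -0.1185, 0.2357, -0.596, 0.328, -0.006, -0.323, -0.1185, 0.2357, -0.596, 0.328, -0.006, -0.323, -0.1185, 0.2357, -0.596, 0.328, -0.006, -0.323, -0.1185, 0.2357, -0.596, 0.328, -0.006, -0.323, -0.1185, 0.2357, -0.596, 0.328, -0.006, -0.323, -0.1185, 0.2357, -0.596],
)

```text
t: 17.85
tool_pos: [0.472, 0.3915, 0.3289]
tool_rot: [-0.962, -2.99, 0.0]
contact_force: [-0.5, 0.2, -4.0]
opening: 0.0224
grip_force: 118.9
```

```bash
python3 - <<'E'
from h import *
R=Ro.from_rotvec([-0.959,-2.991,0.0]).as_matrix()
o=ctrl.get_obs();print(o["tool_pos"],*rel(np.array([.4719,.3923,.329]),R))
R=Ro.from_rotvec(o["tool_rot"]).as_matrix();hk=o["tool_pos"]+.0568*R[:,2]-.27*R[:,0];tip=hk+.034*R[:,1]
out=[]
for n in ("top","scene"):
    im,d=ctrl.get_image(n);cv2.imwrite(f"pics/{n}6.png",im);cm=ctrl.camera_model(n)
    p=proj(cm,hk);x0,y0=p.astype(int)-40;print(n,p,proj(cm,tip),x0,y0)
    out.append(cv2.resize(im[y0:y0+80,x0:x0+80],None,fx=5,fy=5,interpolation=cv2.INTER_CUBIC))
cv2.imwrite("pics/c6.png",np.hstack(out))
E
```

```text
[0.4719666  0.39153688 0.32890348] [ 0.0008  0.001  -0.0002] [-0.0001 -0.0001 -0.0014]
top [171.35388947 149.95259883] [161.84800991 143.41093227] 131 109
scene [331.10286374 174.84033475] [342.05958084 175.66649428] 291 134
```

View pics/c6.png

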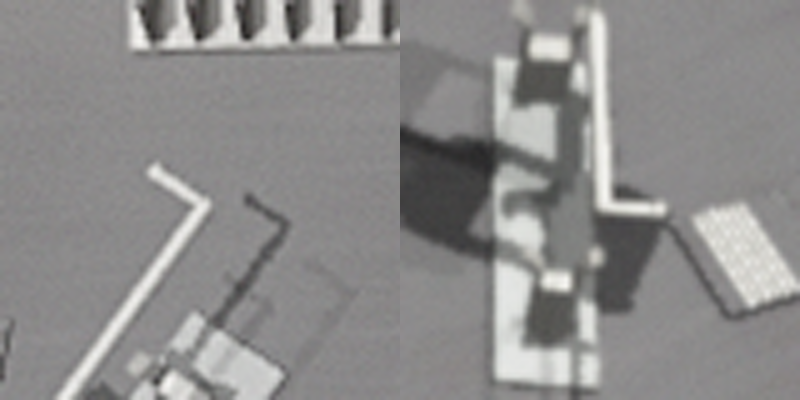

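The hook is where predicted: the bend is at (205,205) in the top crop and (602,208) in the scene crop, against a predicted (201,205) and (600,204). Lowering into the forks.

Call:
apply_moves(
  rows=[0.0008, 0.001, 0.06, 0, 0, 0, 0.0008, 0.001, 0.12, 0, 0, 0, 0.0008, 0.001, 0.17, 0, 0, 0, 0.0008, 0.001, 0.2, 0, 0, 0, 0.0008, 0.001, 0.23, 0, 0, 0, 0.0008, 0.001, 0.25, 0, 0, 0, 0.0008, 0.001, 0.25, 0, 0, 0],
)

```text
t: 18.65
tool_pos: [0.4708, 0.3918, 0.1767]
tool_rot: [-0.961, -2.987, 0.005]
contact_force: [-0.2, -0.4, -3.3]
opening: 0.0226
grip_force: 119.2
```

Call:
apply_moves(
  rows=[0, 0, 0.015, 0, 0, 0, 0, 0, 0.03, 0, 0, 0, 0, 0, 0.045, 0, 0, 0, 0, 0, 0.06, 0, 0, 0, 0, 0, 0.07, 0, 0, 0, 0, 0, 0.075, 0, 0, 0, 0, 0, 0.075, 0, 0, 0],
)

```text
t: 19.35
tool_pos: [0.4715, 0.3923, 0.1333]
tool_rot: [-0.961, -2.989, 0.001]
contact_force: [-0.6, 0.3, -3.3]
opening: 0.0226
grip_force: 119.2
```

Call:
apply_moves(
  rows=[0, 0, 0.001, 0, 0, 0, 0, 0, 0.002, 0, 0, 0, 0, 0, 0.003, 0, 0, 0, 0, 0, 0.003, 0, 0, 0],
)

```text
t: 19.75
tool_pos: [0.4719, 0.3925, 0.1323]
tool_rot: [-0.961, -2.99, -0.001]
contact_force: [0.3, -0.2, -2.9]
opening: 0.0226
grip_force: 119.2
```

Call:
apply_moves(
  rows=[0, 0, 0, 0, 0, 0, 0, 0, 0, 0, 0, 0, 0, 0, 0, 0, 0, 0, 0, 0, 0, 0, 0, 0, 0, 0, 0, 0, 0, 0, 0, 0, 0, 0, 0, 0, 0, 0, 0, 0, 0, 0],
  grip=1,
  grip_force=20,
)

```text
t: 20.45
tool_pos: [0.4718, 0.3924, 0.1322]
tool_rot: [-0.961, -2.99, -0.001]
contact_force: [0.2, -0.3, 0.6]
opening: 0.0854
grip_force: 0.0
```

Call:
apply_moves(
  rows=[0, 0, -0.03, 0, 0, 0, 0, 0, -0.08, 0, 0, 0, 0, 0, -0.14, 0, 0, 0, 0, 0, -0.2, 0, 0, 0, 0, 0, -0.2, 0, 0, 0, 0, 0, -0.2, 0, 0, 0],
)

```text
t: 21.05
tool_pos: [0.4723, 0.3926, 0.2535]
tool_rot: [0.962, 2.99, 0.004]
contact_force: [-0.3, 0.5, -0.5]
opening: 0.0855
grip_force: 0.0
```

```bash
python3 - <<'E'
from h import *
o=ctrl.get_obs();cm=wristcm(o);im,d=ctrl.get_image("wrist")
print(o["tool_pos"],o["contact_force"],o["opening"])
h=cv2.cvtColor(im,cv2.COLOR_BGR2HSV);m=cv2.inRange(h,(6,90,60),(19,255,255))
k,l,s,c=cv2.connectedComponentsWithStats(m);i=1+np.argmax(s[1:,4])
W=np.array([px2w(cm,*q,d=d[q[1],q[0]]) for q in np.argwhere(l==i)[:,::-1]])
T=W[W[:,2]>np.percentile(W[:,2],90)-.004];g=T.mean(0);v=np.linalg.svd((T-g)[:,:2],full_matrices=False)[2][0];v*=np.sign(v[0])
a=(T-g)[:,:2]@v;print("top z",np.median(T[:,2]),g,np.arctan2(v[1],v[0]),"rear end",g[:2]+v*a.min())
print("rear before",np.array([.4453,.4119])-.0666*np.array([.815,-.579]))
i2,d2=ctrl.get_image("top");cv2.imwrite("pics/top7.png",i2)
a=cv2.resize(i2[90:300,95:435],None,fx=2,fy=2)
cv2.imwrite("pics/c7.png",a)
E
```

```text
[0.4722882  0.39263612 0.25349414] [-0.27080867  0.45033322 -0.48488586] 0.08553472815340624
top z 0.09106276946002027 [0.4450993  0.41244947 0.09207975] -0.6205326992955988 rear end [0.39135157 0.45086369]
rear before [0.391021  0.4504614]
```

View pics/c7.png

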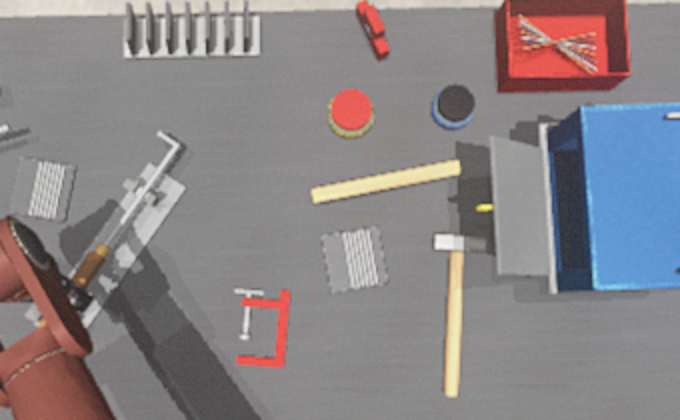

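The rod lies in its rest within 1 mm of where it started, with the hook at (178,150). The hatch is open (plate at (520,205)), and the bystanders look untouched. Handing in.

```bash
python3 -c "
from station import ctrl
print(ctrl.finish_job())"
```

```text
the job is handed in; nothing more can be done
None
```

The hatch is held open by its pawl, the rod is back in its rest within 1 mm of where it lay, nothing else on the bench looks moved, and I handed the job in at about 21 s; the hand-in returned no verdict.

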